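Tip the board until the oiled serving stone slides down to the rail

ROBOT

A 6-joint arm with a two-finger parallel gripper is mounted at the origin on the work surface. World frame = base frame: x ahead of the robot, y to its left, z up, the work surface at z = 0. Lengths are in m, angles in rad, forces in N, time in s.
With the tool pointing down it reaches from about 0.35 to 0.875 m from the base axis. Payload 15.5 kg.
Tool frame: the origin (TCP) lies at the very end of the fingers, on their centre line; the grasp point (between the pads) lies 19 mm behind it; z points along the fingers, y is the line along which they close (so a half turn about z gives the same grasp; the last joint's range is limited). The gripper opens to 85 mm and grips with 20 to 120 N. Pads are 22 mm wide; open, the fingers measure 114 mm over their backs; the gripper's body (76 mm by 85 mm) begins 54 mm behind the grasp point. The pads swing forward as they close: fully open they stand 13 mm farther back than shut.
Start: joints at [-1.345, 0.494, 1.345, -0, 1.302, -0.096], TCP at [0.197, -0.593, 0.194] pointing down, gripper open.
Joint ranges: [-2.91, 2.91], [-0.82, 2.16], [0.22, 2.67], [-1.22, 4.37], [0.12, 2.79], [-3.08, 3.08]. Speed limits (rad/s): [1.89, 1.89, 2.57, 3.01, 3.01, 3.01].

INTERFACE

Orientations are given as a rotation vector (axis times angle).
In Python, from bench import arm, eyes gives the robot as it stands (arm), with the cameras (eyes).
- The arm moves only by the shell command python3 inch.py FILE [FORCE], which reads ROWS from the file FILE. ROWS is a JSON list of rows, 1 to 8 of them, each an object with the fields r (a list: a rotation vector rx, ry, rz in shares of 2 rad (1.0 is 2 rad)), xyz (a list: dx, dy, dz in a scale on which 1.0 is 1 m), aperture (the finger opening in m); a field left out counts as zero (the opening has to be given); each row is the pose to reach, as a shift and turn from the pose commanded when the command began, along the tool's axes at that moment; what a row does not reach only later rows make up. A row lasts 1/8 s, in which the tool goes at most 0.0625 m and 0.188 rad, less where a joint would pass 70% of its speed; a pose out of reach is approached as far as the arm can. The fingers move at their own pace and stop on an object; FORCE is the grip in N (left out, the last holds). Time passes only in rows, so rows that do not move let the fingers close. It prints the time, the measured TCP pose, the force, the opening and the grip force at its end. No shift or turn number may pass 1 either way. Input that does not fit is refused with a message, and nothing moves.
- arm.sense(): the state, without advancing time (a new reading comes with each control period).
- eyes.read_camera(name): name is "scene" or "top"; returns the picture (480x640x3 uint8, red, green, blue); there is no depth.
- eyes.calibration(name): a dict with "fx", "fy", "cx", "cy" (pixels), "dist" ([k1, k2, p1, p2, k3] as OpenCV has them; the pictures are not rectified), "R" (3x3) and "t" (3): a world point X has camera coordinates R X + t. Camera axes: x right, y down, z forward; pixel columns grow to the right and rows downward; lengths in m; the calibration is good to about 2 mm. A picture is of the moment at which its call begins. calibration takes no time and is no camera call.
- arm.finish_job(): hands the job in; it is judged then, once.
The state is a dict: "t": time; "q": joint angles; "qvel": joint speeds; "effort": joint torques, N m; "ee_pos": TCP position; "ee_rot": TCP orientation; "ft_force": force on the tool from outside, world axes, zero at the start; "moment": the same for the moment, N m; "gripper_width": finger opening in m; "grasp_force": force on a finger pad.
Only numpy, scipy, OpenCV 4.12 (cv2) and the standard library are available. Lean on these libraries where they do the work, as an engineer would, in place of code of your own. Each camera call takes 0.05 s, during which the arm holds its last target. There are 200 camera calls.

TASK

Press down the black rubber paddle of the tipping board with the fingers until the round grey stone on the board just starts to slide, and hold the board steady at that angle while the stone glides slowly down to rest against the rail at the hinge. Then ease the board gently back down flat and let go. Press gently, do not touch the freshly oiled stone, and leave everything else on the counter where it is.

Things in the scene. Friction and masses are not known exactly. Their poses are not given: they have to be found in the camera images.
- stand: fixed stand: dark steel base plate 290 x 210 x 8 mm, two brass cheeks (106 mm high, 192 mm apart) carrying the hinge, brass rest under the board's far end. Origin: on the counter under the hinge axis, midway between the cheeks. x: level, from the hinge along the board (uphill when tipped); y: along the hinge axis; z up. The hinge axis is 85 mm above the counter.
- board (a joint): tilt of the oak board, rad: 0 flat on its rest, grows as the paddle goes down and the far end rises; end of travel 0.5. Board 250 x 160 x 16 mm, 0.42 kg, from the hinge along the stand's +x; its mid-plane holds the hinge axis, upper face 93 mm above the counter when flat. It falls back by its own weight; the hinge is damped, about 0.6 N m s/rad.
- rail (a point): point on the board's upper face (8 mm above its mid-plane), 14 mm from the hinge axis, at the uphill face of the 14 mm high wooden rail by the hinge, midway across. Moves with the board: x uphill along the board, y along the hinge axis, z out of the board.
- pad: black rubber pad of the paddle, 32 mm (along the board) x 40 mm x 8 mm, at the end of the steel lever that reaches from the board out past the hinge, away from the board. Sprung on the lever: it gives about 1 mm per 4 N, at most 6 mm. Axes are the board's; origin: centre of its underside, 110 mm from the hinge axis in the board's mid-plane.
- paddle (a point): centre of the pad's upper face, where to press: 110 mm from the hinge axis, 93 mm above the counter when the board is flat, about 39 mm at the end of travel. 6 to 10 N straight down tips the board, less as the stone nears the hinge; more than 25 N is too hard. Axes as the board's.
- stone: round grey stone on the board, 90 mm across, 18 mm thick, about 0.3 kg; origin: centre of its underside. Its centre starts 135 to 175 mm uphill of the rail's face and is 45 mm from it when touching. Starts to slide at a tilt between about 0.15 and 0.37 rad, different each time, then gains speed if tipped further; faster than 0.3 m/s is too fast.
- spare: a second round grey stone, 90 mm across, 18 mm thick, lying on the counter beside the stand; not part of the job; origin at the centre of its underside. Leave it alone.
- mug: white mug, 76 mm across, 85 mm high; origin at the centre of its underside. Leave it alone.
- mill: black pepper mill, 54 mm across, 158 mm high; origin at the centre of its underside. Leave it alone.
- jar: small white jar with brass cap, 56 mm across, 60 mm high, near the paddle; origin at the centre of its underside. Leave it alone.
- bowl: white bowl of limes, 120 mm across, about 71 mm high with the limes; origin at the centre of its underside. Leave it alone.
- spoon: wooden spoon, 217 mm long, 11 mm high, lying on the counter crosswise beyond the paddle's end; origin at the centre of its underside. Leave it alone.

How it is judged:
On the way, in this order (a step that is already met when the one before it is completed fails the run):
1. the fingers hold the paddle down with the board tipped and steady while the stone is sliding: more than 10 mm below its start area, not yet at the rail (x of stone in the frame of rail between 0.05 and 0.125 m and value of joint board above 0.1 rad and velocity of joint board between -0.06 and 0.06 rad/s and contact force between the fingers and pad above 2 N), for 0.15 s.
2. the stone has come to rest against the rail with the board still held tipped by the paddle (x of stone in the frame of rail below 0.049 m and linear speed of stone below 0.02 m/s and value of joint board above 0.1 rad and contact force between the fingers and pad above 2 N), for 0.2 s.
At the end, for the whole second after the job is handed in: the board lies flat on its rest (within 0.02 rad), the stone lies flat and still on it against the rail (centre 40 to 51 mm from the rail's face, within 40 mm of the middle), and the paddle is released (value of joint board below 0.02 rad and x of stone in the frame of rail between 0.04 and 0.051 m and y of stone in the frame of rail between -0.04 and 0.04 m and angle between stone's own z axis and vertical below 0.05 rad and linear speed of stone below 0.02 m/s and contact force between the fingers and pad below 0.1 N); the robot touches nothing.
It fails at once if the stone slid faster than 0.3 m/s (the board was tipped too far past the slip angle) (linear speed of stone above 0.3 m/s).
It fails at once if the paddle was pressed with more than 25 N (contact force between the fingers and pad above 25 N).
It fails at once if the robot touched the stone (contact force between any of the fingers, the arm and stone above 0.3 N).
It fails at once if the board was dropped instead of eased down (faster than 0.6 rad/s) (velocity of joint board below -0.6 rad/s).
It fails at once if something else on the counter was moved by more than 15 mm (distance of any of spare, mug, mill, jar, bowl, spoon from where it was at the start of the episode above 0.015 m).
It also fails if it takes over 61 s, if anything falls off the work surface, if the arm or the gripper's body presses on something with over 40 N, if the wrist force passes 120 N, or if a joint passes its speed limit or range.

## Working session

There is one attempt and no reset: what is moved stays moved. The work goes in short steps, Python scripts to look and compute and a shell command to move; the robot and the scene stay as the last step left them, time stands still between calls to the robot, and variables do not carry over. Pictures are saved under pics/ and viewed, at most 10 in all, crops included, and the job is handed in when it is done.

```bash
ls; mkdir -p pics; python3 - <<'E'
from bench import arm, eyes
import cv2
for n in("scene","top"):
    im=eyes.read_camera(n); cv2.imwrite(f"pics/{n}0.png",im[:,:,::-1])
    c=eyes.calibration(n); print(n,c)
s=arm.sense();print(s)
E
```

```text
bench.py
inch.py
pics
scene {'fx': 616.5213722483837, 'fy': 616.5213722483837, 'cx': 324.54908938879277, 'cy': 241.1686278165502, 'dist': array([-0.21791654,  0.        ,  0.        ,  0.        ,  0.        ]), 'R': array([[-0.1492545 ,  0.98865454,  0.01689068],
       [ 0.80809702,  0.13180468, -0.57411387],
       [-0.56982655, -0.07203977, -0.81860123]]), 't': array([ 0.04706353, -0.43810288,  1.77825169])}
top {'fx': 543.5824337551875, 'fy': 543.5824337551875, 'cx': 321.6606921086104, 'cy': 250.7201652964037, 'dist': array([-0.00994927,  0.        ,  0.        ,  0.        ,  0.        ]), 'R': array([[-2.53797555e-02, -9.99673274e-01, -3.03538348e-03],
       [-9.94260590e-01,  2.55577804e-02, -1.03887818e-01],
       [ 1.03931453e-01,  3.81314758e-04, -9.94584389e-01]]), 't': array([0.05256164, 0.58432025, 1.08689259])}
{'t': 0.1, 'q': array([-1.34547640e+00,  4.94129605e-01,  1.34604652e+00,  2.00711589e-05,
        1.30252177e+00, -9.55060400e-02]), 'qvel': array([-1.74309813e-03, -1.67175782e-03,  9.97133378e-04, -3.74530959e-05,
        1.45590766e-04, -1.65173713e-04]), 'effort': array([ 1.15497824e-03, -8.83595181e+01, -3.84558928e+01, -9.60400894e-05,
        5.23160939e-03, -5.64128311e-05]), 'ee_pos': array([ 0.1970197 , -0.59275546,  0.19366226]), 'ee_rot': array([-3.10017036e+00, -5.01609091e-01,  8.22460309e-05]), 'ft_force': array([-0.44045432, -0.22164447,  0.25472812]), 'moment': array([ 0.01675708,  0.07112066, -0.03814616]), 'grasp_force': 0.0, 'gripper_width': 0.08515157810621123}
```

View pics/scene0.png

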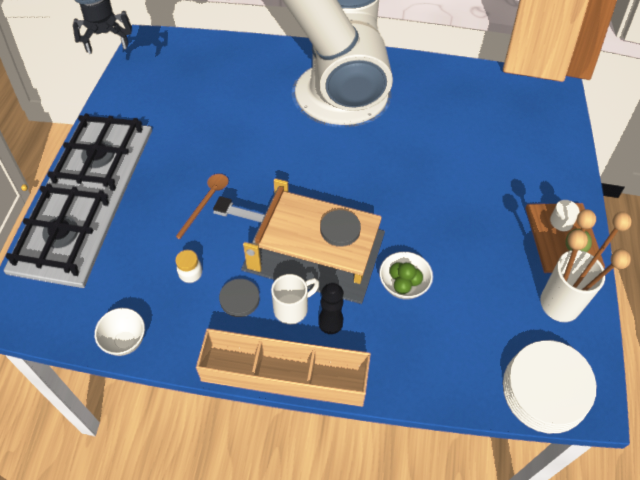

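View pics/top0.png

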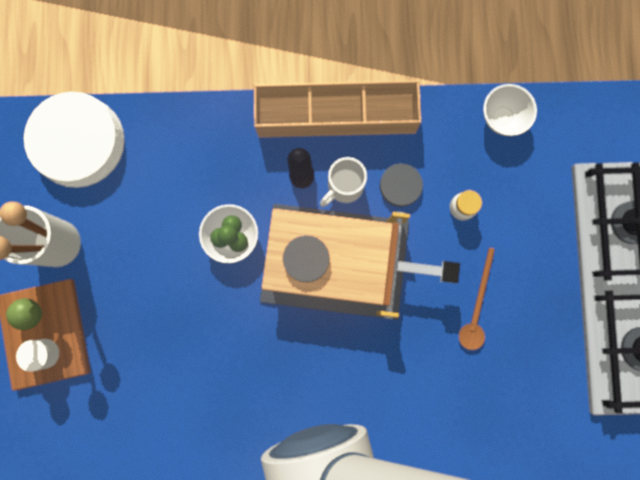

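The top view shows the pad at about (451,272), the stone at (306,261), the cheeks at (400,215) and (389,314), and the jar at (466,205). In the scene view the pad is at about (223,206) and the stone at (340,227).

```bash
cat > h.py <<'E'
from bench import arm, eyes
import cv2, numpy as np
def ray(n,px):
    c=eyes.calibration(n);K=np.array([[c['fx'],0,c['cx']],[0,c['fy'],c['cy']],[0,0,1]])
    u=cv2.undistortPoints(np.array(px,float).reshape(-1,1,2),K,c['dist']).reshape(-1,2)
    d=np.c_[u,np.ones(len(u))]@c['R']; return -c['R'].T@c['t'],d
def cast(n,px,p0,nrm=(0,0,1)):
    o,d=ray(n,px);nrm=np.array(nrm,float)
    return o+d*(((np.array(p0)-o)@nrm)/(d@nrm))[:,None]
def blob(m,seed,r):
    """largest contour within r pixels of seed"""
    w=np.zeros_like(m);cv2.circle(w,seed,r,255,-1);m=cv2.bitwise_and(m,w)
    cs,_=cv2.findContours(m,cv2.RETR_EXTERNAL,cv2.CHAIN_APPROX_NONE)
    return max(cs,key=cv2.contourArea)
def cen(c):
    M=cv2.moments(c);return [M['m10']/M['m00'],M['m01']/M['m00']]
E
python3 - <<'E'
from h import *
t=cv2.cvtColor(eyes.read_camera("top"),cv2.COLOR_RGB2HSV); s=cv2.cvtColor(eyes.read_camera("scene"),cv2.COLOR_RGB2HSV)
dark=lambda h:cv2.inRange(h,(0,0,0),(180,140,75))
for n,h,seed,r in(("top",t,(451,272),16),("scene",s,(223,206),12)):
    c=blob(dark(h),seed,r);print("pad",n,cv2.contourArea(c),cen(c),cv2.minAreaRect(c),cast(n,[cen(c)],(0,0,.093)))
br=lambda h:cv2.inRange(h,(18,150,120),(32,255,255))
P=[]
for seed in((400,215),(389,314)):
    c=blob(br(t),seed,13);print("cheek",cv2.contourArea(c),cen(c));P.append(cast("top",[cen(c)],(0,0,.106))[0])
P=np.array(P);print(P,np.linalg.norm(P[0]-P[1]),P.mean(0))
c=blob(dark(t),(306,261),30);print("stone",cv2.contourArea(c),cen(c),cv2.minEnclosingCircle(c),cast("top",[cen(c)],(0,0,.111)))
c=blob(dark(s),(340,227),25);print("stone s",cv2.contourArea(c),cen(c),cast("scene",[cen(c)],(0,0,.108)))
E
cat >> h.py <<'E'
PAD=np.array([.531,-.2105,.093]); YAW=1.407
U=np.array([np.cos(YAW),np.sin(YAW),0]); V=np.array([-U[1],U[0],0])
H=PAD+.110*U; H[2]=.085
def stone(n,th,im=None):
    """stone centre (upper face 26 mm over mid-plane) in board axes from rail face"""
    h=cv2.cvtColor(eyes.read_camera(n) if im is None else im,cv2.COLOR_RGB2HSV)
    nb=U*-np.sin(th)+np.array([0,0,np.cos(th)]); ub=U*np.cos(th)+np.array([0,0,np.sin(th)])
    m=cv2.inRange(h,(0,0,25),(180,110,100))
    # board area only
    c_=eyes.calibration(n);K=np.array([[c_['fx'],0,c_['cx']],[0,c_['fy'],c_['cy']],[0,0,1]])
    q=[H+nb*.026+ub*a+V*b for a,b in((.018,-.075),(.245,-.075),(.245,.075),(.018,.075))]
    p=cv2.projectPoints(np.array(q),cv2.Rodrigues(c_['R'])[0],c_['t'],K,c_['dist'])[0]
    w=np.zeros_like(m);cv2.fillPoly(w,[p.astype(int)],255)
    cs,_=cv2.findContours(m&w,cv2.RETR_EXTERNAL,cv2.CHAIN_APPROX_NONE)
    c=max(cs,key=cv2.contourArea);x=cast(n,[cen(c)],H+nb*.020,nb)[0]-H
    return cv2.contourArea(c),x@ub-.014,x@V
E
python3 - <<'E'
from h import *
from scipy.spatial.transform import Rotation as R
for n in("top","scene"):print(n,stone(n,0))
s=arm.sense();r=R.from_rotvec(s['ee_rot']);print(r.as_matrix().round(3),s['ee_pos'])
# target: z down, y along +-V
for sg in(1,-1):
    T=R.from_matrix(np.c_[np.cross(sg*V,[0,0,-1]),sg*V,[0,0,-1]])
    print((r.inv()*T).as_rotvec(), r.inv().apply(PAD+[0,0,.06]-s['ee_pos']))
E
```

```text
Traceback (most recent call last):
  File "h.py", line 31, in stone
    c=max(cs,key=cv2.contourArea);x=cast(n,[cen(c)],H+nb*.020,nb)[0]-H
ValueError: max() iterable argument is empty
```

```bash
python3 - <<'E'
from h import *
from scipy.spatial.transform import Rotation as R
t=cv2.cvtColor(eyes.read_camera("top"),cv2.COLOR_RGB2HSV);s_=cv2.cvtColor(eyes.read_camera("scene"),cv2.COLOR_RGB2HSV)
print(t[261,306],t[245,300],t[275,315],t[240,360],t[300,310],s_[227,340],s_[222,330],s_[230,290],t[271,450])
s=arm.sense();r=R.from_rotvec(s['ee_rot']);print(r.as_matrix().round(3),s['ee_pos'])
for sg in(1,-1):
    T=R.from_matrix(np.c_[np.cross(sg*V,[0,0,-1]),sg*V,[0,0,-1]])
    print((r.inv()*T).as_rotvec(), r.inv().apply(PAD+[0,0,.06]-s['ee_pos']))
E
```

```text
[ 13  18 128] [ 13  18 128] [ 20  18 126] [ 18 103 242] [165  13  81] [30  3 98] [40  8 98] [ 17 119 234] [30 15 50]
[[ 0.949  0.315 -0.   ]
 [ 0.315 -0.949  0.   ]
 [ 0.    -0.    -1.   ]] [ 0.19706617 -0.59301239  0.19405929]
[-2.18047970e-04  2.55716578e-04  2.05539637e+00] [ 0.43751282 -0.25768697  0.04115034]
[-2.23865541e-04 -1.90888785e-04 -1.08619626e+00] [ 0.43751282 -0.25768697  0.04115034]
```

The rows are not in the units I measure in: turns go in shares of 2 rad. I convert before sending: -1.086 rad / 2 = -0.543.

```bash
sed -i 's/(0,0,25),(180,110,100)/(0,0,60),(180,60,150)/' h.py
echo '[{"r":[0, 0, -0.075], "xyz":[0.05, -0.03, 0], "aperture":0}, {"r":[0, 0, -0.15], "xyz":[0.1, -0.06, 0], "aperture":0}, {"r":[0, 0, -0.225], "xyz":[0.15, -0.09, 0], "aperture":0}, {"r":[0, 0, -0.3], "xyz":[0.2, -0.12, 0], "aperture":0}, {"r":[0, 0, -0.375], "xyz":[0.25, -0.15, 0], "aperture":0}, {"r":[0, 0, -0.45], "xyz":[0.3, -0.18, 0], "aperture":0}, {"r":[0, 0, -0.5], "xyz":[0.35, -0.21, 0], "aperture":0}, {"r":[0, 0, -0.543], "xyz":[0.4, -0.24, 0], "aperture":0}]' > next.json && python3 inch.py next.json 20
python3 - <<'E'
from h import *
from scipy.spatial.transform import Rotation as R
for n in("top","scene"):print(n,stone(n,0))
s=arm.sense();r=R.from_rotvec(s['ee_rot']);print(r.as_matrix().round(3),s['ee_pos'],s['gripper_width'])
print(r.inv().apply(PAD+[0,0,.03]-s['ee_pos']))
E
```

```text
t: 1.35
ee_pos: [0.5021, -0.2377, 0.1944]
ee_rot: [2.392, 2.035, 0.0]
ft_force: [1.0, -1.0, -0.3]
gripper_width: -0.0002
grasp_force: 0.0
top (1581.0, np.float64(0.15661369394820854), np.float64(0.013629545809693944))
scene (1079.5, np.float64(0.15943241248394463), np.float64(0.009616702406686113))
[[ 0.156  0.988  0.001]
 [ 0.988 -0.156  0.001]
 [ 0.001  0.001 -1.   ]] [ 0.50386607 -0.2352105   0.19423377] 0.00016192971171672893
[0.02858222 0.02286839 0.07128255]
```

```bash

echo '[{"xyz":[0.0285, 0.023, 0.03], "aperture":0}, {"xyz":[0.0285, 0.023, 0.06], "aperture":0}, {"xyz":[0.0285, 0.023, 0.075], "aperture":0}, {"xyz":[0.0285, 0.023, 0.075], "aperture":0}]' > next.json && python3 inch.py next.json
python3 - <<'E'
from h import *
for n in("scene","top"):
    im=eyes.read_camera(n)
    a=im[150:260,170:330] if n=="scene" else im[180:330,340:520]
    cv2.imwrite(f"pics/{n}1.png",cv2.resize(a,None,fx=3,fy=3)[:,:,::-1])
E
```

```text
t: 1.95
ee_pos: [0.5277, -0.2151, 0.1187]
ee_rot: [-2.396, -2.03, 0.001]
ft_force: [0.4, 0.2, -0.0]
gripper_width: 0.0004
grasp_force: 0.0
```

View pics/scene1.png

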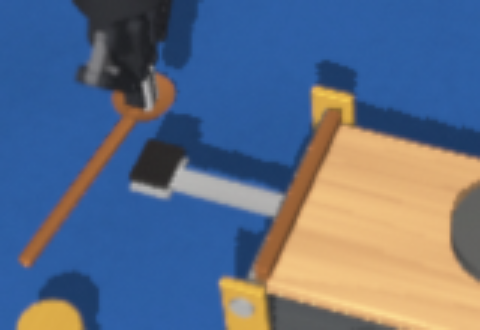

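View pics/top1.png

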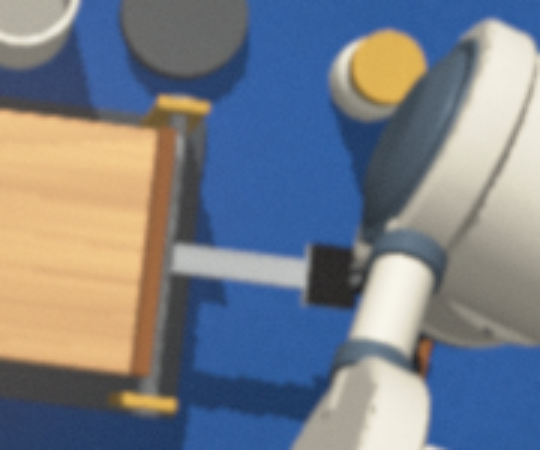

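Scene crop: the fingertip is near full-image (220,186) and the pad near (223,205). Top crop: the fingertip shows at (458,268), beside the pad at (451,272). I'll check this by projecting the TCP.

```bash

python3 - <<'E'
from h import *
s=arm.sense();print(s['ee_pos'],s['ft_force'])
for n in("scene","top"):
    c=eyes.calibration(n);K=np.array([[c['fx'],0,c['cx']],[0,c['fy'],c['cy']],[0,0,1]])
    for P in(s['ee_pos'],s['ee_pos']+[0,0,.02],PAD,H+[0,0,.026-.005]+.0,H+.096*V+[0,0,.021],H-.096*V+[0,0,.021]):
        print(n,cv2.projectPoints(np.array([P]),cv2.Rodrigues(c['R'])[0],c['t'],K,c['dist'])[0].ravel())
o1,d1=ray("scene",[[220,186]]);o2,d2=ray("top",[[457,270]])
A=np.c_[d1[0],-d2[0]];k=np.linalg.lstsq(A,o2-o1,rcond=None)[0];print(o1+k[0]*d1[0],o2+k[1]*d2[0])
E
```

```text
[ 0.52855772 -0.21553696  0.12007623] [-0.76389505 -0.66311805  0.72484747]
scene [218.00132884 193.65076591]
scene [216.93646679 188.01469161]
scene [221.24895784 202.16431649]
scene [265.14507986 210.64205734]
scene [280.01552115 179.97927659]
scene [249.18500271 243.78242456]
top [456.76350596 272.40738649]
top [459.40830501 271.71126035]
top [450.67509302 272.11251825]
top [395.05792743 263.75945235]
top [388.75516109 313.84460766]
top [401.23032231 214.61075537]
[ 0.53090665 -0.20636235  0.15155201] [ 0.5310862  -0.20828648  0.15204041]
```

```bash

echo '[{"xyz":[0.005, 0.002, 0.008], "aperture":0}, {"xyz":[0.005, 0.002, 0.016], "aperture":0}, {"xyz":[0.005, 0.002, 0.02], "aperture":0}, {"xyz":[0.005, 0.002, 0.02], "aperture":0}]' > next.json && python3 inch.py next.json
echo '[{"xyz":[0, 0, 0.002], "aperture":0}, {"xyz":[0, 0, 0.004], "aperture":0}, {"xyz":[0, 0, 0.006], "aperture":0}, {"xyz":[0, 0, 0.006], "aperture":0}]' > next.json && python3 inch.py next.json
python3 - <<'E'
from h import *
s=arm.sense();print(s['ee_pos'],s['ft_force'])
im=eyes.read_camera("scene")
cv2.imwrite("pics/scene2.png",cv2.resize(im[150:260,170:330],None,fx=4,fy=4)[:,:,::-1])
E
```

```text
t: 2.55
ee_pos: [0.5309, -0.2102, 0.0988]
ee_rot: [-2.395, -2.032, 0.0]
ft_force: [-0.9, 0.5, 0.2]
gripper_width: 0.0003
grasp_force: 0.0
t: 3.05
ee_pos: [0.531, -0.2102, 0.093]
ee_rot: [-2.396, -2.032, 0.0]
ft_force: [-0.4, -0.7, -0.2]
gripper_width: 0.0002
grasp_force: 0.0
[ 0.53103819 -0.21023455  0.09303599] [-0.43719222 -0.74631924 -0.24608713]
```

View pics/scene2.png

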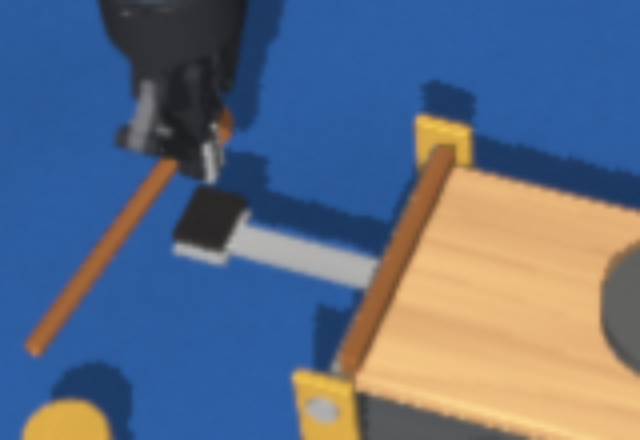

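The fingertip, at about (222,195), is still above the pad at (223,204). I'll keep going down in small steps with force checks.

```bash

for i in 1; do :; done
echo '[{"xyz":[0, 0, 0.002], "aperture":0}, {"xyz":[0, 0, 0.004], "aperture":0}, {"xyz":[0, 0, 0.006], "aperture":0}, {"xyz":[0, 0, 0.006], "aperture":0}]' > next.json && python3 inch.py next.json | grep -E 'ee_pos|force'
echo '[{"xyz":[0, 0, 0.002], "aperture":0}, {"xyz":[0, 0, 0.004], "aperture":0}, {"xyz":[0, 0, 0.006], "aperture":0}, {"xyz":[0, 0, 0.006], "aperture":0}]' > next.json && python3 inch.py next.json | grep -E 'ee_pos|force'
```

```text
ee_pos: [0.531, -0.2102, 0.087]
ft_force: [-0.2, -0.3, 0.4]
grasp_force: 0.0
ee_pos: [0.531, -0.2102, 0.081]
ft_force: [-0.4, -0.1, 1.0]
grasp_force: 0.0
```

```bash

echo '[{"xyz":[0, 0, 0.002], "aperture":0}, {"xyz":[0, 0, 0.004], "aperture":0}, {"xyz":[0, 0, 0.004], "aperture":0}]' > next.json && python3 inch.py next.json | grep -E 'ee_pos|ft'
echo '[{"xyz":[0, 0, 0.002], "aperture":0}, {"xyz":[0, 0, 0.004], "aperture":0}, {"xyz":[0, 0, 0.004], "aperture":0}]' > next.json && python3 inch.py next.json | grep -E 'ee_pos|ft'
python3 - <<'E'
from h import *
im=eyes.read_camera("scene")
cv2.imwrite("pics/scene3.png",cv2.resize(im[150:260,170:330],None,fx=4,fy=4)[:,:,::-1])
E
```

```text
ee_pos: [0.531, -0.2102, 0.077]
ft_force: [-0.3, 0.7, 0.1]
ee_pos: [0.531, -0.2102, 0.073]
ft_force: [-0.1, -0.0, 0.2]
```

View pics/scene3.png

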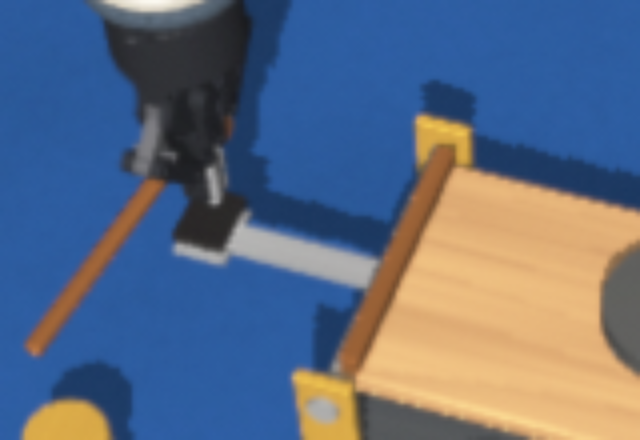

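The fingertip now overlaps the pad's upper edge at about (223,201), yet there is no force. I'll check it sideways in the top view.

```bash

python3 - <<'E'
from h import *
im=eyes.read_camera("top")
cv2.imwrite("pics/top4.png",cv2.resize(im[225:315,385:505],None,fx=6,fy=6,interpolation=cv2.INTER_CUBIC)[:,:,::-1])
E
```

```text
(no output)
```

View pics/top4.png

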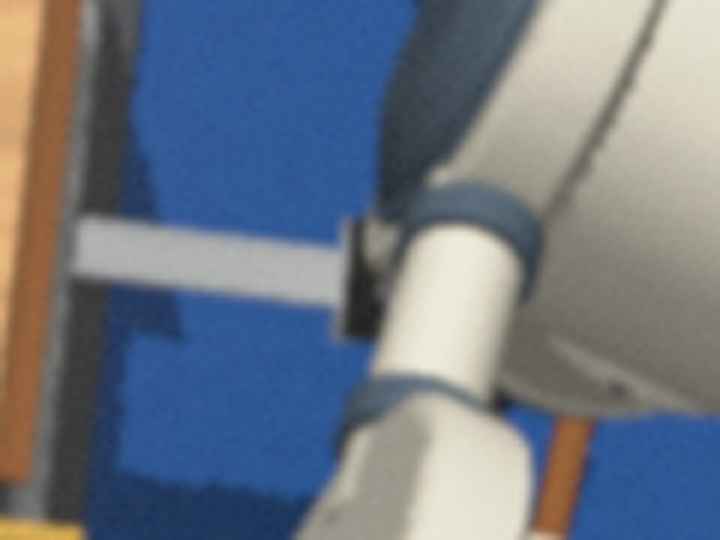

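Top view: the finger sits at crop (378,285), in the middle of the pad, which spans rows 220 to 340. So the tip is above the pad, and I'll continue down.

```bash

echo '[{"xyz":[0, 0, 0.002], "aperture":0}, {"xyz":[0, 0, 0.002], "aperture":0}]' > next.json && python3 inch.py next.json | grep -E 'ee_pos|ft'
echo '[{"xyz":[0, 0, 0.002], "aperture":0}, {"xyz":[0, 0, 0.002], "aperture":0}]' > next.json && python3 inch.py next.json | grep -E 'ee_pos|ft'
echo '[{"xyz":[0, 0, 0.002], "aperture":0}, {"xyz":[0, 0, 0.002], "aperture":0}]' > next.json && python3 inch.py next.json | grep -E 'ee_pos|ft'
```

```text
ee_pos: [0.5311, -0.2102, 0.0711]
ft_force: [-0.3, 0.1, -0.6]
ee_pos: [0.531, -0.2102, 0.069]
ft_force: [0.1, -0.1, -0.4]
ee_pos: [0.5311, -0.2102, 0.067]
ft_force: [-0.0, -0.0, 0.2]
```

```bash

echo '[{"xyz":[0, 0, 0.002], "aperture":0}, {"xyz":[0, 0, 0.002], "aperture":0}]' > next.json && python3 inch.py next.json | grep -E 'ee_pos|ft'
echo '[{"xyz":[0, 0, 0.002], "aperture":0}, {"xyz":[0, 0, 0.002], "aperture":0}]' > next.json && python3 inch.py next.json | grep -E 'ee_pos|ft'
python3 - <<'E'
from h import *
im=eyes.read_camera("scene")
cv2.imwrite("pics/scene5.png",cv2.resize(im[165:225,190:270],None,fx=8,fy=8,interpolation=cv2.INTER_CUBIC)[:,:,::-1])
E
```

```text
ee_pos: [0.5311, -0.2102, 0.065]
ft_force: [-0.4, -0.8, -0.6]
ee_pos: [0.531, -0.2102, 0.063]
ft_force: [0.7, -0.7, -0.1]
```

View pics/scene5.png

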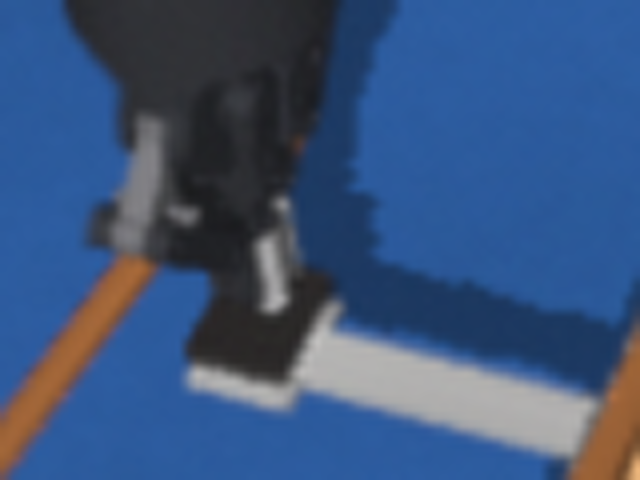

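The finger tip is at about (224.4,203.7), just above the pad centre. Contact should come within a few mm.

```bash

echo '[{"xyz":[0, 0, 0.002], "aperture":0}, {"xyz":[0, 0, 0.002], "aperture":0}]' > next.json && python3 inch.py next.json | grep -E 'ee_pos|ft'
echo '[{"xyz":[0, 0, 0.002], "aperture":0}, {"xyz":[0, 0, 0.002], "aperture":0}]' > next.json && python3 inch.py next.json | grep -E 'ee_pos|ft'
echo '[{"xyz":[0, 0, 0.0015], "aperture":0}, {"xyz":[0, 0, 0.0015], "aperture":0}]' > next.json && python3 inch.py next.json | grep -E 'ee_pos|ft'
```

```text
ee_pos: [0.531, -0.2102, 0.061]
ft_force: [-1.3, -0.6, 0.6]
ee_pos: [0.531, -0.2102, 0.059]
ft_force: [-0.0, 0.7, 0.2]
ee_pos: [0.5311, -0.2102, 0.0576]
ft_force: [0.7, 0.2, -0.9]
```

```bash

echo '[{"xyz":[0, 0, 0.0015], "aperture":0}, {"xyz":[0, 0, 0.0015], "aperture":0}]' > next.json && python3 inch.py next.json | grep -E 'ee_pos|ft'
echo '[{"xyz":[0, 0, 0.0015], "aperture":0}, {"xyz":[0, 0, 0.0015], "aperture":0}]' > next.json && python3 inch.py next.json | grep -E 'ee_pos|ft'
echo '[{"xyz":[0, 0, 0.0015], "aperture":0}, {"xyz":[0, 0, 0.0015], "aperture":0}]' > next.json && python3 inch.py next.json | grep -E 'ee_pos|ft'
python3 - <<'E'
from h import *
im=eyes.read_camera("scene"); cv2.imwrite("pics/ref6.png",im[:,:,::-1])
a=cv2.imread("pics/scene0.png")[:,:,::-1]
d=cv2.absdiff(im,a).max(2)
m=(d>40).astype(np.uint8)
for n,(x0,x1,y0,y1) in dict(padlow=(205,235,206,220),lever=(235,266,195,225),board=(270,385,190,290)).items():print(n,m[y0:y1,x0:x1].sum())
print(stone("scene",0,im))
E
```

```text
ee_pos: [0.5311, -0.2102, 0.0561]
ft_force: [-0.0, 0.2, -0.5]
ee_pos: [0.5312, -0.2103, 0.0548]
ft_force: [-0.5, 0.2, 4.5]
ee_pos: [0.5312, -0.2103, 0.0535]
ft_force: [-1.7, 1.0, 8.9]
padlow 16
lever 0
board 0
(1079.0, np.float64(0.15945054987286209), np.float64(0.009605182982805435))
```

Contact came at TCP z of about 0.0558, at roughly 3 N/mm. I'll tip to about 0.13 rad, then go in small checked steps.

```bash
cat > chk.py <<'E'
from h import *
import sys,os
from scipy.optimize import brentq
im=eyes.read_camera("scene");s=arm.sense();z=s['ee_pos'][2];f=s['ft_force'][2]
pz=z+.0372+max(f,0)/4000
th=brentq(lambda a:.085-.110*np.sin(a)+.008*np.cos(a)-pz,-.2,.7)
A,x,y=stone("scene",th,im)
print(f"t {s['t']:.2f} z {z:.4f} F {f:.1f} th {th:.3f} stone {A:.0f} {x:.4f} {y:.4f}",flush=True)
last=float(open('last').read()) if os.path.exists('last') else x
open('last','w').write(str(x)); sys.exit(int(x<last-.0025))
E
echo '[{"xyz":[0, 0, 0.002], "aperture":0}, {"xyz":[0, 0, 0.003], "aperture":0}, {"xyz":[0, 0, 0.004], "aperture":0}]' > next.json && python3 inch.py next.json | grep ft; python3 chk.py
echo '[{"xyz":[0, 0, 0.0015], "aperture":0}, {"xyz":[0, 0, 0.003], "aperture":0}, {"xyz":[0, 0, 0.004], "aperture":0}, {"xyz":[0, 0, 0.004], "aperture":0}]' > next.json && python3 inch.py next.json | grep ft; python3 chk.py
```

```text
ft_force: [-3.2, 0.4, 10.3]
t 8.22 z 0.0495 F 10.9 th 0.032 stone 1078 0.1596 0.0095
ft_force: [-2.5, 1.1, 10.1]
t 8.78 z 0.0456 F 9.6 th 0.071 stone 1079 0.1598 0.0096
```

```bash

echo '[{"xyz":[0, 0, 0.0015], "aperture":0}, {"xyz":[0, 0, 0.003], "aperture":0}, {"xyz":[0, 0, 0.0045], "aperture":0}, {"xyz":[0, 0, 0.006], "aperture":0}, {"xyz":[0, 0, 0.006], "aperture":0}]' > next.json && python3 inch.py next.json >/dev/null; python3 chk.py &&
echo '[{"xyz":[0, 0, 0.001], "aperture":0}, {"xyz":[0, 0, 0.001], "aperture":0}]' > next.json && python3 inch.py next.json >/dev/null && python3 chk.py &&
echo '[{"xyz":[0, 0, 0.001], "aperture":0}, {"xyz":[0, 0, 0.001], "aperture":0}]' > next.json && python3 inch.py next.json >/dev/null && python3 chk.py &&
echo '[{"xyz":[0, 0, 0.001], "aperture":0}, {"xyz":[0, 0, 0.001], "aperture":0}]' > next.json && python3 inch.py next.json >/dev/null && python3 chk.py &&
echo '[{"xyz":[0, 0, 0.001], "aperture":0}, {"xyz":[0, 0, 0.001], "aperture":0}]' > next.json && python3 inch.py next.json >/dev/null && python3 chk.py
```

```text
t 9.45 z 0.0395 F 10.1 th 0.124 stone 1082 0.1596 0.0102
t 9.75 z 0.0386 F 9.7 th 0.134 stone 1080 0.1597 0.0099
t 10.05 z 0.0376 F 10.7 th 0.141 stone 1083 0.1596 0.0104
t 10.35 z 0.0366 F 9.9 th 0.152 stone 1078 0.1597 0.0102
t 10.65 z 0.0356 F 11.1 th 0.159 stone 1080 0.1593 0.0108
```

```bash

echo '[{"xyz":[0, 0, 0.001], "aperture":0}, {"xyz":[0, 0, 0.001], "aperture":0}]' > next.json && python3 inch.py next.json >/dev/null && python3 chk.py &&
echo '[{"xyz":[0, 0, 0.001], "aperture":0}, {"xyz":[0, 0, 0.001], "aperture":0}]' > next.json && python3 inch.py next.json >/dev/null && python3 chk.py &&
echo '[{"xyz":[0, 0, 0.001], "aperture":0}, {"xyz":[0, 0, 0.001], "aperture":0}]' > next.json && python3 inch.py next.json >/dev/null && python3 chk.py &&
echo '[{"xyz":[0, 0, 0.001], "aperture":0}, {"xyz":[0, 0, 0.001], "aperture":0}]' > next.json && python3 inch.py next.json >/dev/null && python3 chk.py &&
echo '[{"xyz":[0, 0, 0.001], "aperture":0}, {"xyz":[0, 0, 0.001], "aperture":0}]' > next.json && python3 inch.py next.json >/dev/null && python3 chk.py &&
echo '[{"xyz":[0, 0, 0.001], "aperture":0}, {"xyz":[0, 0, 0.001], "aperture":0}]' > next.json && python3 inch.py next.json >/dev/null && python3 chk.py &&
echo '[{"xyz":[0, 0, 0.001], "aperture":0}, {"xyz":[0, 0, 0.001], "aperture":0}]' > next.json && python3 inch.py next.json >/dev/null && python3 chk.py &&
echo '[{"xyz":[0, 0, 0.001], "aperture":0}, {"xyz":[0, 0, 0.001], "aperture":0}]' > next.json && python3 inch.py next.json >/dev/null && python3 chk.py
```

```text
t 10.95 z 0.0346 F 10.7 th 0.169 stone 1082 0.1593 0.0104
t 11.25 z 0.0336 F 11.1 th 0.177 stone 1080 0.1591 0.0107
t 11.55 z 0.0326 F 11.2 th 0.185 stone 1072 0.1593 0.0107
t 11.85 z 0.0316 F 10.8 th 0.195 stone 1075 0.1595 0.0109
t 12.15 z 0.0306 F 10.5 th 0.205 stone 1075 0.1595 0.0104
t 12.45 z 0.0296 F 11.0 th 0.213 stone 1074 0.1592 0.0109
t 12.75 z 0.0286 F 11.5 th 0.221 stone 1076 0.1592 0.0108
t 13.05 z 0.0276 F 9.9 th 0.234 stone 1070 0.1595 0.0105
```

```bash

echo '[{"xyz":[0, 0, 0.001], "aperture":0}, {"xyz":[0, 0, 0.001], "aperture":0}]' > next.json && python3 inch.py next.json >/dev/null && python3 chk.py &&
echo '[{"xyz":[0, 0, 0.001], "aperture":0}, {"xyz":[0, 0, 0.001], "aperture":0}]' > next.json && python3 inch.py next.json >/dev/null && python3 chk.py &&
echo '[{"xyz":[0, 0, 0.001], "aperture":0}, {"xyz":[0, 0, 0.001], "aperture":0}]' > next.json && python3 inch.py next.json >/dev/null && python3 chk.py &&
echo '[{"xyz":[0, 0, 0.001], "aperture":0}, {"xyz":[0, 0, 0.001], "aperture":0}]' > next.json && python3 inch.py next.json >/dev/null && python3 chk.py &&
echo '[{"xyz":[0, 0, 0.001], "aperture":0}, {"xyz":[0, 0, 0.001], "aperture":0}]' > next.json && python3 inch.py next.json >/dev/null && python3 chk.py &&
echo '[{"xyz":[0, 0, 0.001], "aperture":0}, {"xyz":[0, 0, 0.001], "aperture":0}]' > next.json && python3 inch.py next.json >/dev/null && python3 chk.py &&
echo '[{"xyz":[0, 0, 0.001], "aperture":0}, {"xyz":[0, 0, 0.001], "aperture":0}]' > next.json && python3 inch.py next.json >/dev/null && python3 chk.py &&
echo '[{"xyz":[0, 0, 0.001], "aperture":0}, {"xyz":[0, 0, 0.001], "aperture":0}]' > next.json && python3 inch.py next.json >/dev/null && python3 chk.py
```

```text
t 13.35 z 0.0266 F 10.9 th 0.241 stone 1077 0.1590 0.0105
t 13.65 z 0.0256 F 10.3 th 0.251 stone 1073 0.1570 0.0106
t 13.95 z 0.0247 F 10.8 th 0.259 stone 1060 0.1459 0.0106
```

The stone slides at about 0.25 rad. I'll ease back slightly and hold.

```bash

echo '[{"xyz":[0, 0, -0.0005], "aperture":0}, {"xyz":[0, 0, -0.0005], "aperture":0}]' > next.json && python3 inch.py next.json >/dev/null ; python3 chk.py
```

```text
t 14.25 z 0.0251 F 8.4 th 0.260 stone 1032 0.1180 0.0097
```

```bash

echo '[{"aperture":0}, {"aperture":0}]' > next.json && python3 inch.py next.json >/dev/null ; python3 chk.py
```

```text
t 14.55 z 0.0250 F 7.3 th 0.264 stone 994 0.0741 0.0088
```

```bash

echo '[{"aperture":0}, {"aperture":0}, {"aperture":0}, {"aperture":0}]' > next.json && python3 inch.py next.json >/dev/null ; python3 chk.py;echo '[{"aperture":0}, {"aperture":0}, {"aperture":0}, {"aperture":0}]' > next.json && python3 inch.py next.json >/dev/null ; python3 chk.py
```

```text
t 15.10 z 0.0250 F 6.4 th 0.266 stone 972 0.0485 0.0083
t 15.65 z 0.0250 F 6.9 th 0.265 stone 974 0.0484 0.0083
```

The stone rests on the rail. Now I'll ease the board down.

```bash

echo '[{"xyz":[0, 0, -0.001], "aperture":0}, {"xyz":[0, 0, -0.002], "aperture":0}, {"xyz":[0, 0, -0.0035], "aperture":0}, {"xyz":[0, 0, -0.005], "aperture":0}, {"xyz":[0, 0, -0.0065], "aperture":0}, {"xyz":[0, 0, -0.008], "aperture":0}, {"xyz":[0, 0, -0.0095], "aperture":0}, {"xyz":[0, 0, -0.011], "aperture":0}]' > next.json && python3 inch.py next.json >/dev/null ; python3 chk.py
echo '[{"xyz":[0, 0, -0.0015], "aperture":0}, {"xyz":[0, 0, -0.003], "aperture":0}, {"xyz":[0, 0, -0.0045], "aperture":0}, {"xyz":[0, 0, -0.006], "aperture":0}, {"xyz":[0, 0, -0.0075], "aperture":0}, {"xyz":[0, 0, -0.009], "aperture":0}, {"xyz":[0, 0, -0.01], "aperture":0}, {"xyz":[0, 0, -0.011], "aperture":0}]' > next.json && python3 inch.py next.json >/dev/null ; python3 chk.py
echo '[{"xyz":[0, 0, -0.001], "aperture":0}, {"xyz":[0, 0, -0.002], "aperture":0}, {"xyz":[0, 0, -0.003], "aperture":0}, {"xyz":[0, 0, -0.004], "aperture":0}, {"xyz":[0, 0, -0.005], "aperture":0}, {"xyz":[0, 0, -0.006], "aperture":0}, {"xyz":[0, 0, -0.006], "aperture":0}, {"xyz":[0, 0, -0.006], "aperture":0}]' > next.json && python3 inch.py next.json >/dev/null ; python3 chk.py
```

```text
t 16.70 z 0.0361 F 6.1 th 0.165 stone 1006 0.0479 0.0086
t 17.75 z 0.0471 F 7.6 th 0.061 stone 1028 0.0476 0.0087
t 18.80 z 0.0530 F 6.3 th 0.011 stone 1042 0.0477 0.0086
```

```bash

echo '[{"xyz":[0, 0, -0.001], "aperture":0}, {"xyz":[0, 0, -0.002], "aperture":0}, {"xyz":[0, 0, -0.003], "aperture":0}, {"xyz":[0, 0, -0.004], "aperture":0}, {"xyz":[0, 0, -0.005], "aperture":0}, {"xyz":[0, 0, -0.006], "aperture":0}]' > next.json && python3 inch.py next.json | grep -E 'pos|ft'
echo '[{"xyz":[0, 0, -0.02], "aperture":0}, {"xyz":[0, 0, -0.05], "aperture":0}, {"xyz":[0, 0, -0.09], "aperture":0}, {"xyz":[0, 0, -0.12], "aperture":0}, {"xyz":[0, 0, -0.12], "aperture":0}, {"xyz":[0, 0, -0.12], "aperture":0}]' > next.json && python3 inch.py next.json | grep -E 'pos|ft'
python3 - <<'E'
from h import *
im=eyes.read_camera("scene");print(stone("scene",0,im),stone("top",0))
cv2.imwrite("pics/end.png",im[:,:,::-1])
E
```

```text
ee_pos: [0.531, -0.2101, 0.0586]
ft_force: [0.4, -0.5, 0.3]
ee_pos: [0.5308, -0.2101, 0.1781]
ft_force: [-0.6, 0.2, -0.1]
(1040.5, np.float64(0.04767086052273929), np.float64(0.008796820989740214)) (1571.0, np.float64(0.044459165775145214), np.float64(0.012533382284815837))
```

View pics/end.png

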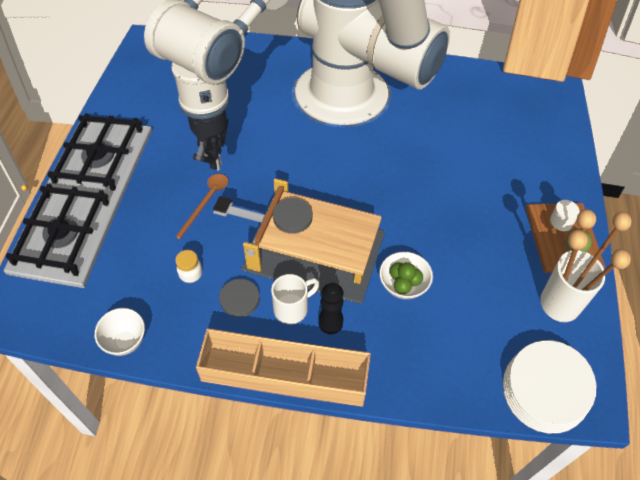

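The board is flat, the stone is against the rail at (293,214), nothing else has moved, and the gripper is clear at (210,155).

```bash
python3 -c "
from bench import arm, eyes
print(arm.finish_job())"
```

```text
the job is handed in; nothing more can be done
None
```

The job is handed in, with no verdict returned: the stone slid at about 0.25 rad and glided to rest against the rail, the board was eased back flat and released, and the end picture shows nothing else moved.

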